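# Push a steel plate out to its red line over a bench block's edge

### The job

Push the flat steel plate across the plywood block with the fingertips until it sticks out over the block's dark steel-trimmed edge just as far as its red line: the line should lie right along the outer edge of the trim, parallel to it, ready for the overhang to be filed. Only push it; do not pick it up, tip it or drop it off the block. Leave it lying flat there and leave every other thing where it stands.

Things in the scene. Friction and masses are not known exactly. Their poses are not given: they have to be found in the camera images.
- block: fixed plywood bench block, 220 (its x) x 280 (its y) x 40 mm high, flat top. Origin at the centre of its underside, on the cart top; z up. A 14 mm dark steel strip, flush with the top, trims its +x edge (the side away from the robot); the outer face of that strip is 110 mm from the origin along the block's +x.
- block_edge (a point): middle of the upper outer edge of the block's dark steel trim: 110 mm along the block's +x and 40 mm above its underside. The edge runs along the block's y.
- plate: loose grey steel plate, 90 (its x) x 100 (its y) x 10 mm thick, about 0.5 kg, four 9 mm holes, flat on the block, askew by up to 20 degrees, its +x side roughly towards the trim. Origin at the centre of its underside. It stops as soon as the pushing stops. A red line runs across its top along its y, 10 mm on the +x side of centre: 35 mm behind the leading edge, 55 mm ahead of the rear edge.
- red_line (a point): middle of the red line on the plate's top face: 10 mm along the plate's +x from its centre, 10 mm above its underside.
- end_cap: black plastic end cap, 30 x 30 x 19 mm, loose on the block at one end of the trim; leave alone. Origin at the centre of its underside.
- bracket: galvanised angle bracket, 30 x 40 x 40 mm, loose on the block at the other end of the trim; leave alone. Origin at the centre of its underside.
- washer_jar: white jar with red lid, diameter 60, 78 mm high, loose on the cart to the left; leave alone. Origin at the centre of its underside.
- thread_lock: cream bottle with red nozzle, diameter 50, 143 mm high, loose on the cart at the back left; leave alone. Origin at the centre of its underside.
- tape_measure: yellow tape measure, 32 x 77 x 68 mm high, loose on the cart to the right; leave alone. Origin at the centre of its underside.
- spanner: steel combination spanner, 26 x 175 x 8 mm, long axis its y, lying loose on the cart at the front right; leave alone. Origin at the centre of its underside.

How it is judged:
By the outcome, as a careful person would: the job done as asked, in the order asked, and still so for the second after the job is handed in, with the robot touching nothing.
It also fails if it takes over 40 s, if anything falls off the work surface, if the arm or the gripper's body presses on something with over 40 N, if the wrist force passes 120 N, or if a joint passes its speed limit or range.

### The arm

A 6-joint arm with a two-finger parallel gripper is mounted at the origin on the work surface; the furniture and walls round the work are solid. World frame = base frame: x ahead of the robot, y to its left, z up, the work surface at z = 0. Lengths are in mm, angles in rad, forces in N, time in s.
With the tool pointing down it reaches from about 300 to 775 mm from the base axis. Payload 14.6 kg.
Tool frame: the origin (TCP) lies on the mounting face of the last link; the fingertips stand 173 mm ahead of it and the grasp point (between the pads) lies 155 mm ahead of it; y points along the fingers, x is the direction in which the jaws open and shut, and the axes are right-handed (so a half turn about y gives the same grasp; the last joint's range is limited). The gripper opens to 85 mm and grips with 20 to 120 N. Pads are 22 mm wide; open, the fingers measure 114 mm over their backs; the gripper's body (76 mm by 85 mm) begins 54 mm behind the grasp point. The pads swing forward as they close: fully open they stand 13 mm farther back than shut.
Start: joints at [1.035, 0.3, 1.521, -0, 1.321, -0.067], TCP at [248.495, 490.654, 404.681] pointing down, gripper open.
Joint ranges: [-3.03, 3.03], [-0.79, 2.21], [0.23, 2.52], [-1.04, 4.18], [0, 3.07], [-2.55, 2.55]. Speed limits (rad/s): [2.22, 2.22, 2.57, 3.14, 3.14, 3.14].

### API

Orientations are given as [roll, pitch, yaw] about the fixed x, y, z axes, in that order (R = Rz(yaw) Ry(pitch) Rx(roll)).
In Python, from bench import ctrl gives the robot as it stands.
- The arm moves only by the shell command python3 -m inch 'ROWS' [FORCE]. ROWS is JSON, a list of rows, each an object with "travel": the shift along the world's x, y, z in mm, a list of three; "yaw": the turn about the world's z in degrees; "fingers": the opening, from 0 (shut) to 1 (fully open). A call has 1 to 8 rows; each row is the pose to reach, as a shift and turn from the pose commanded when the call began; what a row does not reach only later rows make up. A row lasts 1/12 s, in which the tool goes at most 41.7 mm and 7.16 degrees, less where a joint would pass 70% of its speed; a pose out of reach is approached as far as the arm can. A call with a gripper value outside its range is refused whole. The fingers move at their own pace and stop on an object; FORCE is the grip in N (left out, the last holds). Time passes only in rows, so rows that repeat a pose let the fingers close. It gives the time, the measured TCP pose, the force and the opening at its end, in the units of the state.
- ctrl.get_obs(): the state, without advancing time (a new reading comes with each control period).
- ctrl.capture(name): name is "side" or "top" or "wrist"; returns the picture (400x640x3 uint8, red, green, blue); there is no depth.
- ctrl.calibration(name): a dict with "camera_matrix" (3x3 intrinsics, pixels), "rvec" (rotation vector, rad) and "tvec" (3), from world to camera coordinates, as OpenCV has them; the wrist camera has in their place "T_tool_cam" (4x4, takes a point from camera to tool coordinates, whose origin is the TCP and whose axes are the tool frame's). Camera axes: x right, y down, z forward; pixel columns grow to the right and rows downward; lengths in mm; the calibration is good to about 2 mm. A picture is of the moment at which its call begins: read the wrist's pose just before it. calibration takes no time and is no camera call.
- ctrl.finish_job(): hands the job in, once; it reports no verdict.
The state is a dict: "time": time; "joint_pos": joint angles; "dq": joint speeds; "effort": joint torques, N m; "eef_pos": TCP position; "tcp_rot": TCP orientation; "wrist_force": force on the tool from outside, world axes, zero at the start; "wrist_torque": the same for the moment, N m; "grip_width": finger opening in mm.
Only numpy, scipy, OpenCV 4.12 (cv2) and the standard library are available. Lean on these libraries where they do the work, as an engineer would, in place of code of your own. Each camera call takes 0.05 s, during which the arm holds its last target.

## Working session

There is one attempt and no reset: what is moved stays moved. The work goes in short steps, Python scripts to look and compute and a shell command to move; the robot and the scene stay as the last step left them, time stands still between calls to the robot, and variables do not carry over. Pictures are saved under pics/ and viewed, and the job is handed in when it is done.

```bash
mkdir -p pics; ls
python3 - <<'E'
from bench import ctrl
import cv2
o=ctrl.get_obs()
print({k:o[k] for k in('time','eef_pos','tcp_rot','wrist_force','grip_width')})
for n in('side','top','wrist'):
    cv2.imwrite(f'pics/{n}0.png',cv2.cvtColor(ctrl.capture(n),cv2.COLOR_RGB2BGR))
    print(n,ctrl.calibration(n))
E
```

```text
pics
{'time': 0.0, 'eef_pos': array([248.49732228, 490.6257106 , 404.10700648]), 'tcp_rot': array([-1.57070647e+00,  1.17100203e-03,  1.10197405e+00]), 'wrist_force': array([ 0.86502381, -0.31835956,  0.09745592]), 'grip_width': 85.30085211524978}
side {'camera_matrix': array([[439.31300633,   0.        , 324.72933295],
       [  0.        , 439.31300633, 196.94600355],
       [  0.        ,   0.        ,   1.        ]]), 'rvec': array([ 1.93896778,  0.04004905, -0.01278245]), 'tvec': array([-444.18549062,   48.70961642, 1158.62292559])}
top {'camera_matrix': array([[413.0801483 ,   0.        , 313.19292127],
       [  0.        , 413.0801483 , 200.2229073 ],
       [  0.        ,   0.        ,   1.        ]]), 'rvec': array([ 2.18202096, -2.17218737,  0.16060348]), 'tvec': array([-46.74188619, 413.73779511, 925.43345044])}
wrist {'camera_matrix': array([[334.26071675,   0.        , 323.1894115 ],
       [  0.        , 334.26071675, 200.70821684],
       [  0.        ,   0.        ,   1.        ]]), 'T_tool_cam': array([[ 9.99996350e-01,  1.18866738e-03,  2.42638011e-03,
        -3.41994190e-01],
       [-1.99969160e-03, -2.78315089e-01,  9.60487747e-01,
         3.07847316e+01],
       [ 1.81699865e-03, -9.60489093e-01, -2.78311696e-01,
         7.13270762e+01],
       [ 0.00000000e+00,  0.00000000e+00,  0.00000000e+00,
         1.00000000e+00]])}
```

View pics/top0.png

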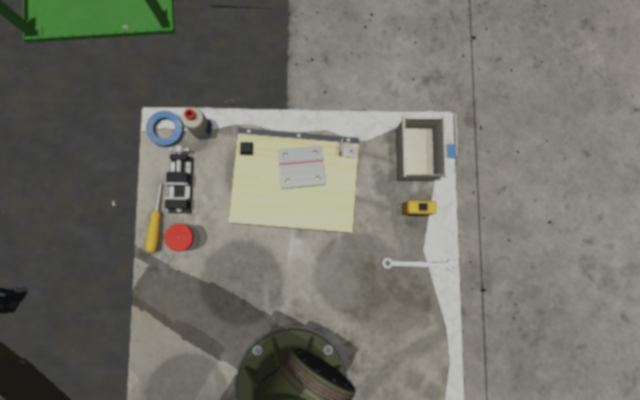

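View pics/side0.png

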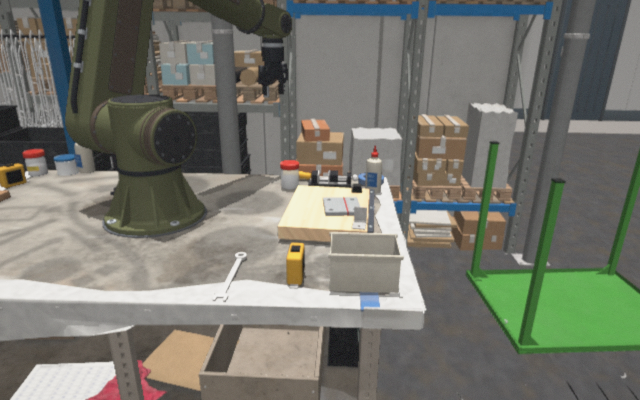

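View pics/wrist0.png

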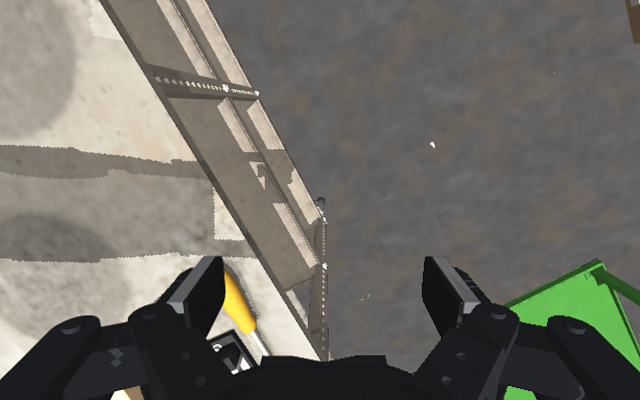

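```bash
cat > h.py <<'E'
import numpy as np, cv2
from scipy.spatial.transform import Rotation as Rn
from bench import ctrl
def cam(name,obs=None):
    c=ctrl.calibration(name);K=np.array(c['camera_matrix'])
    if 'rvec' in c:
        R=cv2.Rodrigues(np.array(c['rvec'],float))[0];t=np.array(c['tvec'],float)
    else:
        T=np.array(c['T_tool_cam']);W=np.eye(4);W[:3,:3]=Rn.from_euler('xyz',obs['tcp_rot']).as_matrix();W[:3,3]=obs['eef_pos']
        M=np.linalg.inv(W@T);R=M[:3,:3];t=M[:3,3]
    return K,R,t
def back(C,uv,z):
    K,R,t=C
    uv=np.atleast_2d(uv).astype(float);d=(np.linalg.inv(K)@np.c_[uv,np.ones(len(uv))].T).T@R
    o=-R.T@t
    s=(z-o[2])/d[:,2];return o+s[:,None]*d
def proj(C,p):
    K,R,t=C;return cv2.projectPoints(np.atleast_2d(p).astype(float),cv2.Rodrigues(R)[0],t,K,None)[0][:,0]
E
python3 - <<'E'
import cv2
im=cv2.imread('pics/top0.png')
cv2.imwrite('pics/top0z.png',cv2.resize(im[115:245,215:375],None,fx=5,fy=4.6,interpolation=cv2.INTER_CUBIC)[:598])
E
```

```text
(no output)
```

View pics/top0z.png

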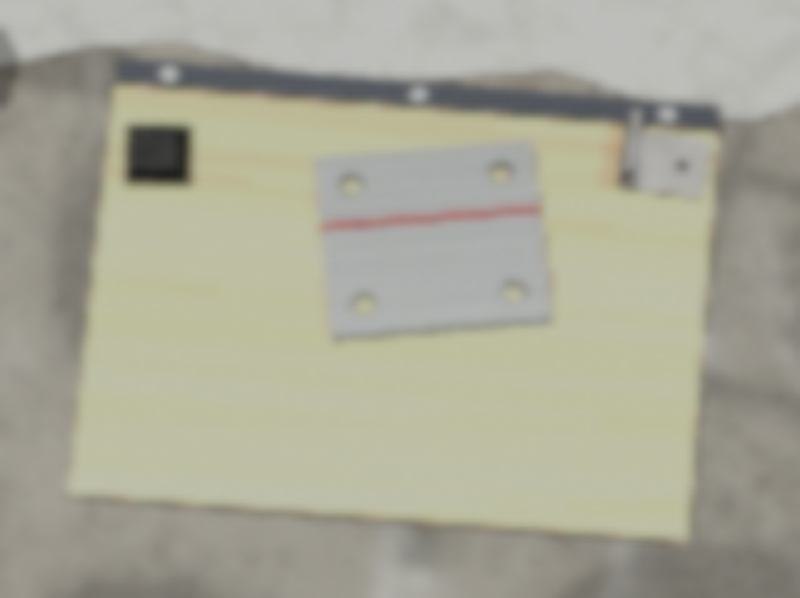

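Run:
```python
from h import *
C=cam('top')
u=lambda p:(np.array(p,float)+.5)/[5,4.6]-.5+[215,115]
b=back(C,u([(117,60),(720,107),(690,541),(68,494)]),40)[:,:2]
p=back(C,u([(317,158),(535,142),(551,321),(333,335)]),50)[:,:2]
l=back(C,u([(322,227),(540,210)]),50)[:,:2]
np.set_printoptions(precision=1,suppress=True)
for q in(b,p):
    print(q,[np.linalg.norm(q[i]-q[i-1]) for i in range(4)],q.mean(0))
    for a,c in((1,0),(2,3)):
        d=q[c]-q[a];print(np.degrees(np.arctan2(-d[0],d[1])))
    for a,c in((3,0),(2,1)):
        d=q[c]-q[a];print(np.degrees(np.arctan2(d[1],d[0])))
d=l[0]-l[1];print('line',l,np.degrees(np.arctan2(-d[0],d[1])))
print('cap,bracket',back(C,u([(160,155),(665,155)]),50))
```

```text
[[ 578.7  128.7]
 [ 557.9 -149. ]
 [ 340.3 -133.2]
 [ 362.   145.4]] [np.float64(217.38602583447565), np.float64(278.49192581812497), np.float64(218.15706331985874), np.float64(279.5188501999184)] [459.7  -2. ]
-4.292633321532092
-4.45059667239488
-4.404738753393788
-4.134914512555438
[[527.3  36. ]
 [536.5 -62.9]
 [447.  -70.1]
 [439.4  27.7]] [np.float64(88.33521340822328), np.float64(99.24456101984937), np.float64(89.71888520491711), np.float64(98.11451550303262)] [487.5 -17.3]
5.273012534850166
4.468255356257851
5.3549193645750925
4.62579850812267
line [[492.8  33.3]
 [502.3 -65.1]] 5.472408873891072
cap,bracket [[ 528.1  106.8   50. ]
 [ 530.5 -122.1   50. ]]
```

```bash
python3 -m inch '[{"travel":[20,-40,0],"yaw":3,"fingers":0.6},{"travel":[30,-79,0],"yaw":6,"fingers":0.6},{"travel":[45,-118,0],"yaw":9,"fingers":0.6},{"travel":[56,-157,0],"yaw":12,"fingers":0.6},{"travel":[68,-196,0],"yaw":15,"fingers":0.6},{"travel":[79,-235,0],"yaw":18,"fingers":0.6},{"travel":[90,-274,0],"yaw":21,"fingers":0.6},{"travel":[101,-313,0],"yaw":22.6,"fingers":0.6}]'
python3 -m inch '[{"travel":[12,-39,0],"fingers":0.6},{"travel":[24,-78,0],"fingers":0.6},{"travel":[34,-117,-20],"fingers":0.6},{"travel":[42,-156,-40],"fingers":0.6},{"travel":[50,-188,-60],"fingers":0.6},{"travel":[50,-188,-90],"fingers":0.6},{"travel":[50,-188,-90],"fingers":0.6}]'
python3 - <<'E'
from h import *
o=ctrl.get_obs();print(o['time'],o['eef_pos'],np.degrees(o['tcp_rot']),o['wrist_force'],o['grip_width'])
cv2.imwrite('pics/w1.png',cv2.cvtColor(ctrl.capture('wrist'),cv2.COLOR_RGB2BGR))
E
```

```text
time: 0.82
eef_pos: [349.3, 175.8, 404.7]
tcp_rot: [-1.571, -0.0, 1.5]
wrist_force: [1.6, 0.6, 0.3]
grip_width: 51.4
0.8167 [349.33362609 175.77487866 404.67884576] [-9.00116561e+01 -3.21961915e-03  8.59296955e+01] [1.58177555 0.57901236 0.33631504] 51.41422329755855invalid input at $[0]: expected keys travel, yaw, fingers
```

View pics/w1.png

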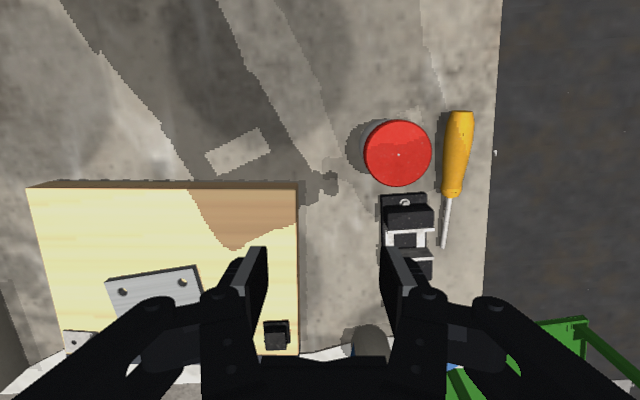

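```bash
python3 -m inch '[{"travel":[12,-39,0],"yaw":0,"fingers":0.6},{"travel":[24,-78,0],"yaw":0,"fingers":0.6},{"travel":[34,-117,-20],"yaw":0,"fingers":0.6},{"travel":[42,-150,-40],"yaw":-0.2,"fingers":0.6},{"travel":[50,-186,-60],"yaw":-0.2,"fingers":0.6},{"travel":[50,-186,-90],"yaw":-0.2,"fingers":0.6},{"travel":[50,-186,-90],"yaw":-0.2,"fingers":0.6}]'
python3 - <<'E'
from h import *
o=ctrl.get_obs();print(o['time'],o['eef_pos'],np.degrees(o['tcp_rot']),o['wrist_force'],o['grip_width'])
cv2.imwrite('pics/w2.png',cv2.cvtColor(ctrl.capture('wrist'),cv2.COLOR_RGB2BGR))
E
```

```text
time: 1.45
eef_pos: [398.6, -9.8, 310.6]
tcp_rot: [-1.564, -0.0, 1.489]
wrist_force: [-0.9, 0.6, -0.4]
grip_width: 51.1
1.45 [398.60750211  -9.75793384 310.55763886] [-8.95892354e+01 -1.47979050e-02  8.53223313e+01] [-0.92857328  0.55383679 -0.39414351] 51.124919791780805
```

View pics/w2.png

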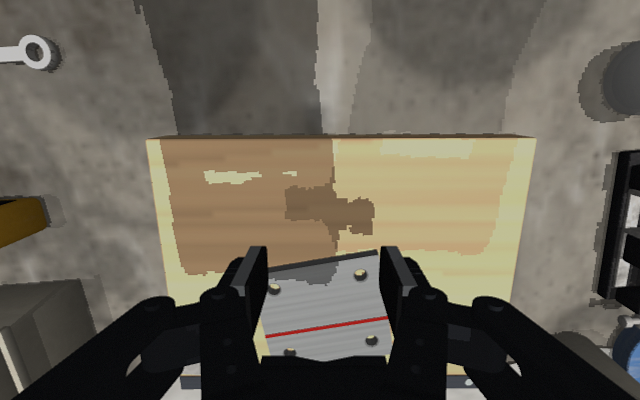

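Run:
```python
from h import *
np.set_printoptions(precision=2,suppress=True)
o=ctrl.get_obs();C=cam('wrist',o)
im=cv2.imread('pics/w2.png')
hsv=cv2.cvtColor(im,cv2.COLOR_BGR2HSV)
m=((hsv[...,1]>70)&(hsv[...,0]>8)&(hsv[...,0]<35)).astype(float)
# side edges of the top (sub-pixel not needed) 
def run(row,side):
    x=np.where(m[row,100:580]>0)[0]+100
    return (x[0]-.5 if side=='l' else x[-1]+.5)
for s,r in(('l',range(150,190,2)),('r',range(150,290,4))):
    P=back(C,[(run(y,s),y) for y in r],40)[:,:2]
    f=cv2.fitLine(P.astype(np.float32),cv2.DIST_HUBER,0,.01,.01).ravel();d=f[:2]*np.sign(f[0])
    print(s,P[0],P[-1],np.degrees(np.arctan2(d[1],d[0])))
cols=range(170,520,10);P=back(C,[(x,np.where(m[:,x]>0)[0][0]) for x in cols],40)
f=cv2.fitLine(P[:,:2].astype(np.float32),cv2.DIST_HUBER,0,.01,.01).ravel();d=f[:2]*np.sign(f[1])
print('rear',f,np.degrees(np.arctan2(-d[0],d[1])))
```

```text
l [ 348.73 -132.32] [ 376.87 -134.89] -4.517577
r [369.45 131.75] [472.77  37.  ] -59.312206
rear [  0.08   1.   348.45   0.72] -4.4788117
```

```bash
python3 -m inch '[{"travel":[0,0,-35],"yaw":0,"fingers":0.6},{"travel":[0,0,-70],"yaw":0,"fingers":0.6},{"travel":[0,0,-90],"yaw":0,"fingers":0.6},{"travel":[0,0,-98],"yaw":0,"fingers":0.6},{"travel":[0,0,-98],"yaw":0,"fingers":0.6},{"travel":[0,0,-98],"yaw":0,"fingers":0.6}]'
python3 - <<'E'
from h import *
o=ctrl.get_obs();print(o['time'],o['eef_pos'],np.degrees(o['tcp_rot']),o['wrist_force'],o['grip_width'])
im=cv2.cvtColor(ctrl.capture('side'),cv2.COLOR_RGB2BGR)
cv2.imwrite('pics/s3.png',cv2.resize(im[120:260,240:430],None,fx=4,fy=4,interpolation=cv2.INTER_CUBIC))
cv2.imwrite('pics/w3.png',cv2.cvtColor(ctrl.capture('wrist'),cv2.COLOR_RGB2BGR))
E
```

```text
time: 2.0
eef_pos: [400.2, -7.8, 218.2]
tcp_rot: [-1.572, 0.0, 1.494]
wrist_force: [-0.3, 0.8, 0.3]
grip_width: 51.2
2.0 [400.17140598  -7.81045774 218.20347781] [-9.00899023e+01  1.20543181e-03  8.56035727e+01] [-0.34167903  0.75384031  0.2581545 ] 51.201254405114554
```

View pics/s3.png

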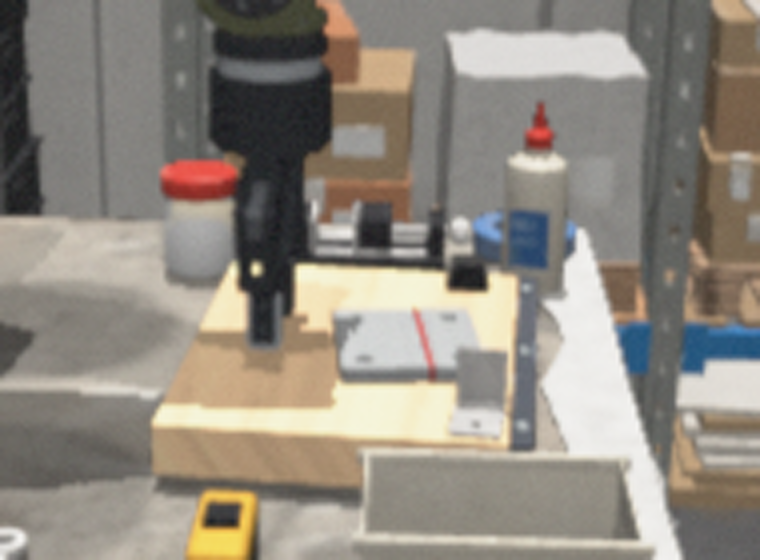

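View pics/w3.png

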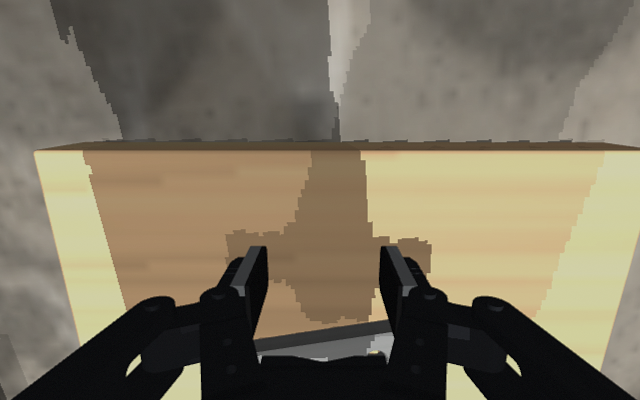

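Run:
```python
from h import *
C=cam('side')
for y in(-34,-40):
  for z in(40,45,50): print(y,z,proj(C,[[398+0,y,z],[409,y,z]]))
for z in (40,45,50): print(back(C,[(305.8,206.7)],z))
```

```text
-34 40 [[305.90390914 209.854959  ]
 [310.28507386 209.95488361]]
-34 45 [[305.89364143 208.01255325]
 [310.28198339 208.11212118]]
-34 50 [[305.88334002 206.16410038]
 [310.27888277 206.26330875]]
-40 40 [[305.72543435 210.78633387]
 [310.12892491 210.88703283]]
-40 45 [[305.71482022 208.93603913]
 [310.12556141 209.03637863]]
-40 50 [[305.70417107 207.07964027]
 [310.12218681 207.17961739]]
[[396.19732838 -13.31905504  40.        ]]
[[397.1254182  -25.41767171  45.        ]]
[[398.05350803 -37.51628839  50.        ]]
```

```bash
python3 -m inch '[{"travel":[0,0,-3],"yaw":0,"fingers":0.6},{"travel":[0,0,-4],"yaw":0,"fingers":0.6},{"travel":[0,0,-5],"yaw":0,"fingers":0.6},{"travel":[0,0,-5],"yaw":0,"fingers":0.6}]'
python3 -m inch '[{"travel":[0,0,-1],"yaw":0,"fingers":0.6},{"travel":[0,0,-1],"yaw":0,"fingers":0.6}]'
python3 -m inch '[{"travel":[0,0,-1],"yaw":0,"fingers":0.6},{"travel":[0,0,-1],"yaw":0,"fingers":0.6}]'
```

```text
time: 2.43
eef_pos: [399.5, -8.4, 211.7]
tcp_rot: [-1.571, -0.0, 1.493]
wrist_force: [0.4, 0.0, -0.2]
grip_width: 51.2
time: 2.6
eef_pos: [399.5, -8.4, 210.6]
tcp_rot: [-1.571, -0.0, 1.493]
wrist_force: [0.3, -1.0, 0.7]
grip_width: 51.3
time: 2.77
eef_pos: [399.6, -8.4, 210.1]
tcp_rot: [-1.571, 0.0, 1.493]
wrist_force: [-4.1, 1.0, 11.4]
grip_width: 51.4
```

```bash
python3 -m inch '[{"travel":[0,0,3],"yaw":0,"fingers":0.6},{"travel":[8,-0.6,3],"yaw":0,"fingers":0.6},{"travel":[16,-1.2,3],"yaw":0,"fingers":0.6},{"travel":[21,-1.6,3],"yaw":0,"fingers":0.6},{"travel":[26,-2,3],"yaw":0,"fingers":0.6},{"travel":[31,-2.4,3],"yaw":0,"fingers":0.6},{"travel":[36,-2.8,3],"yaw":0,"fingers":0.6},{"travel":[40,-3.1,3],"yaw":0,"fingers":0.6}]'
python3 -m inch '[{"travel":[5,-0.4,0],"yaw":0,"fingers":0.6},{"travel":[10,-0.8,0],"yaw":0,"fingers":0.6},{"travel":[15,-1.1,0],"yaw":0,"fingers":0.6},{"travel":[20,-1.5,0],"yaw":0,"fingers":0.6},{"travel":[24,-1.8,0],"yaw":0,"fingers":0.6},{"travel":[28,-2.1,0],"yaw":0,"fingers":0.6},{"travel":[30,-2.3,0],"yaw":0,"fingers":0.6},{"travel":[30,-2.3,0],"yaw":0,"fingers":0.6}]'
python3 - <<'E'
from h import *
im=cv2.cvtColor(ctrl.capture('side'),cv2.COLOR_RGB2BGR)
cv2.imwrite('pics/s4.png',cv2.resize(im[120:260,240:430],None,fx=4,fy=4,interpolation=cv2.INTER_CUBIC))
im=cv2.cvtColor(ctrl.capture('top'),cv2.COLOR_RGB2BGR)
cv2.imwrite('pics/top4.png',im)
cv2.imwrite('pics/t4.png',cv2.resize(im[115:245,215:375],None,fx=5,fy=4.6,interpolation=cv2.INTER_CUBIC)[:598])
E
```

```text
time: 3.43
eef_pos: [439.9, -11.4, 212.5]
tcp_rot: [-1.57, -0.0, 1.493]
wrist_force: [-2.0, 0.7, -0.1]
grip_width: 51.2
time: 4.1
eef_pos: [469.9, -13.8, 212.8]
tcp_rot: [-1.572, 0.0, 1.493]
wrist_force: [-0.8, 0.3, -1.2]
grip_width: 51.2
```

View pics/s4.png

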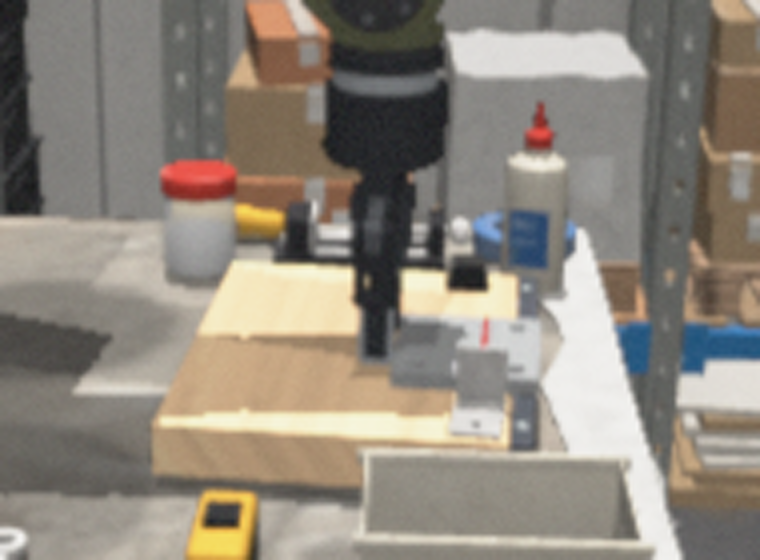

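View pics/t4.png

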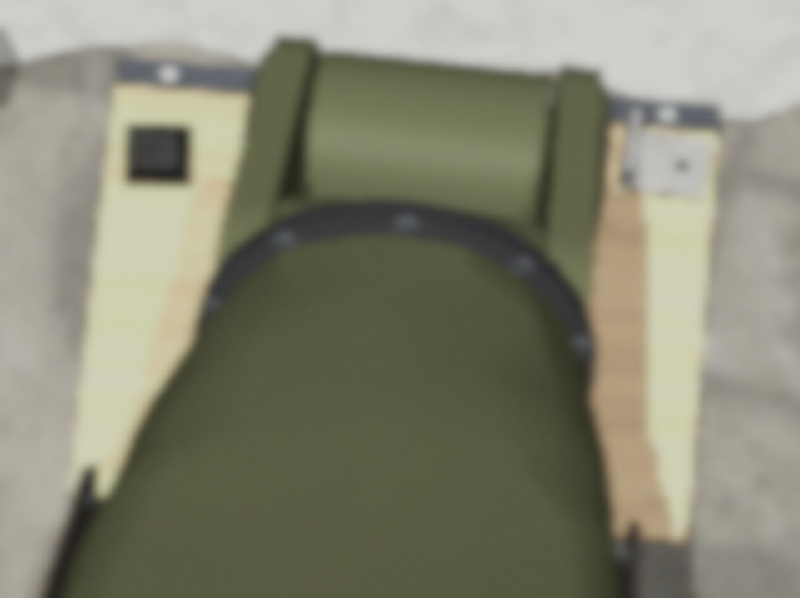

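```bash
python3 -m inch '[{"travel":[5,-0.4,0],"yaw":0,"fingers":0.6},{"travel":[10,-0.8,0],"yaw":0,"fingers":0.6},{"travel":[14,-1.1,0],"yaw":0,"fingers":0.6},{"travel":[18,-1.4,0],"yaw":0,"fingers":0.6},{"travel":[22,-1.7,0],"yaw":0,"fingers":0.6},{"travel":[25,-1.9,0],"yaw":0,"fingers":0.6},{"travel":[26,-2,0],"yaw":0,"fingers":0.6},{"travel":[26,-2,0],"yaw":0,"fingers":0.6}]'
python3 -m inch '[{"travel":[-5,0.4,0],"yaw":0,"fingers":0.6},{"travel":[-12,0.9,0],"yaw":0,"fingers":0.6},{"travel":[-20,1.5,10],"yaw":0,"fingers":0.6},{"travel":[-30,2,40],"yaw":0,"fingers":0.6},{"travel":[-40,12,75],"yaw":0,"fingers":0.6},{"travel":[-45,45,95],"yaw":0,"fingers":0.6},{"travel":[-50,85,100],"yaw":0,"fingers":0.6},{"travel":[-55,125,100],"yaw":0,"fingers":0.6}]'
python3 -m inch '[{"travel":[-5,40,0],"yaw":0,"fingers":0.6},{"travel":[-10,80,0],"yaw":0,"fingers":0.6},{"travel":[-10,120,0],"yaw":0,"fingers":0.6},{"travel":[-10,120,0],"yaw":0,"fingers":0.6}]'
python3 - <<'E'
from h import *
im=cv2.cvtColor(ctrl.capture('side'),cv2.COLOR_RGB2BGR)
cv2.imwrite('pics/s5.png',cv2.resize(im[120:260,240:430],None,fx=4,fy=4,interpolation=cv2.INTER_CUBIC))
im=cv2.cvtColor(ctrl.capture('top'),cv2.COLOR_RGB2BGR)
cv2.imwrite('pics/top5.png',im)
cv2.imwrite('pics/t5.png',cv2.resize(im[105:205,225:375],None,fx=5,fy=5,interpolation=cv2.INTER_CUBIC))
E
```

```text
time: 4.87
eef_pos: [495.8, -15.8, 212.7]
tcp_rot: [-1.571, 0.0, 1.493]
wrist_force: [0.0, -0.7, 1.2]
grip_width: 51.2
time: 5.53
eef_pos: [439.6, 110.2, 314.8]
tcp_rot: [-1.575, -0.001, 1.491]
wrist_force: [1.1, -0.2, -0.5]
grip_width: 51.4
time: 5.87
eef_pos: [429.1, 234.0, 312.9]
tcp_rot: [-1.572, -0.002, 1.497]
wrist_force: [1.2, -0.9, 0.1]
grip_width: 51.3
```

View pics/s5.png

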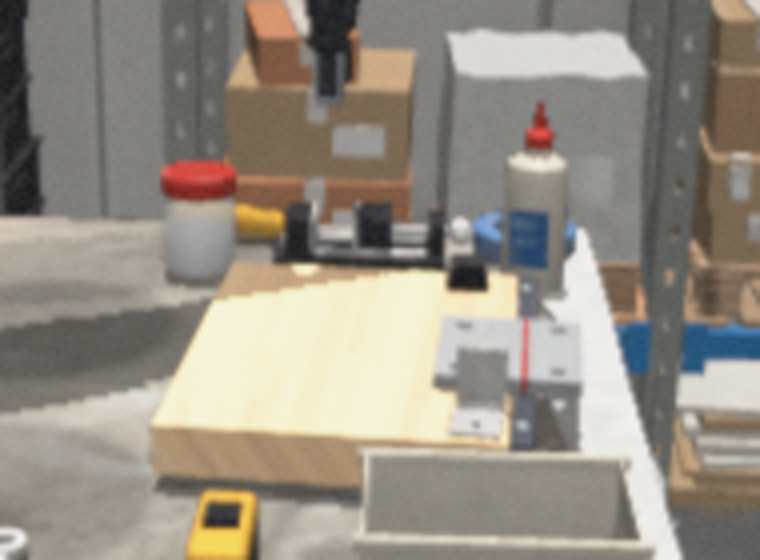

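View pics/t5.png

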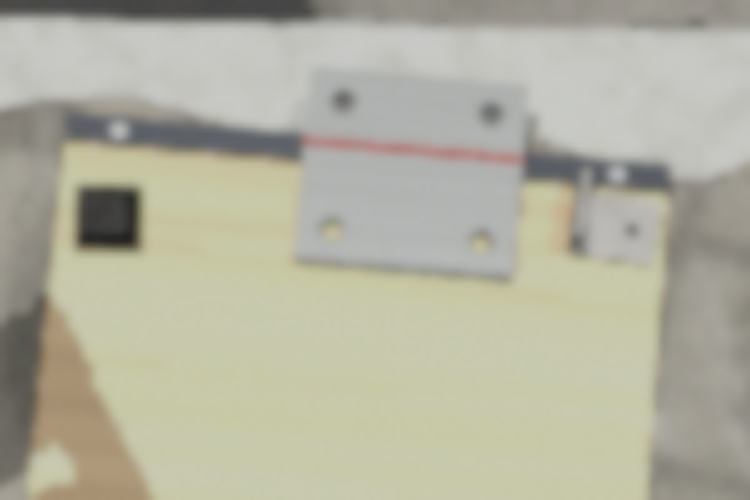

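```bash
cat > meas.py <<'E'
from h import *
import sys
np.set_printoptions(precision=2,suppress=True)
C=cam('top');print('cam',-C[1].T@C[2])
im=cv2.imread(sys.argv[1]).astype(float);g=im.mean(2)
red=im[...,2]-im[...,:2].mean(2)
L=[]
for x in range(289,327):
    w=np.clip(red[125:143,x]-8,0,None)
    if w.sum()>15: L.append((x,(w*np.arange(125,143)).sum()/w.sum()))
def edge(cols):
    E=[]
    for x in cols:
        y0=int(round(128.5+(x-240)*9.3/115))
        seg=g[y0-6:y0+5,x]; d=-np.diff(seg); 
        k=np.argmax(d); ii=np.arange(max(k-1,0),min(k+2,len(d))); w=np.clip(d[ii],0,None)
        E.append((x,y0-6+.5+(w*ii).sum()/w.sum()))
    return E
E=edge(list(range(242,283)))+edge(list(range(333,356)))
def fit(P,z):
    W=back(C,P,z)[:,:2]
    # x=a*y+b robust
    for _ in range(6):
        a,b=np.polyfit(W[:,1],W[:,0],1);r=W[:,0]-a*W[:,1]-b;W=W[abs(r)<max(2*r.std(),.3)]
    return a,b,r.std(),len(W)
l=fit(L,50);e=fit(E,40)
print('line',l,'yaw',np.degrees(np.arctan(-l[0])));print('edge',e,'yaw',np.degrees(np.arctan(-e[0])))
for y in(33,-17,-67): print(y,'line beyond edge by',((l[0]-e[0])*y+l[1]-e[1])*np.cos(np.arctan(e[0])))
W=back(C,L,50);print('line span y',W[[0,-1],1])
E
python3 meas.py pics/top5.png
```

```text
cam [304.82 -14.52 967.82]
line (np.float64(0.0783695890331671), np.float64(564.0371216621054), np.float64(0.17099319010971936), 38) yaw -4.481087700606118
edge (np.float64(0.0760043053008841), np.float64(570.3240673476656), np.float64(0.5560879195185323), 51) yaw -4.346369613477112
33 line beyond edge by -6.191035336393154
-17 line beyond edge by -6.308959410167359
-67 line beyond edge by -6.426883483941566
line span y [ 11.45 -72.89]
```

```bash
python3 -m inch '[{"travel":[5,-40,0],"yaw":0,"fingers":0.6},{"travel":[10,-80,0],"yaw":0,"fingers":0.6},{"travel":[15,-120,0],"yaw":0,"fingers":0.6},{"travel":[20,-160,0],"yaw":0,"fingers":0.6},{"travel":[25,-200,0],"yaw":0,"fingers":0.6},{"travel":[35,-235,-10],"yaw":0,"fingers":0.6},{"travel":[40,-243.5,-30],"yaw":0,"fingers":0.6},{"travel":[40,-243.5,-50],"yaw":0,"fingers":0.6}]'
python3 -m inch '[{"travel":[0,0,-25],"yaw":0,"fingers":0.6},{"travel":[0,0,-42],"yaw":0,"fingers":0.6},{"travel":[0,0,-50],"yaw":0,"fingers":0.6},{"travel":[0,0,-50],"yaw":0,"fingers":0.6},{"travel":[0,0,-50],"yaw":0,"fingers":0.6}]'
```

```text
time: 6.63
eef_pos: [470.4, -18.0, 262.6]
tcp_rot: [-1.573, 0.0, 1.488]
wrist_force: [0.5, -0.1, -0.7]
grip_width: 51.1
time: 7.05
eef_pos: [470.4, -14.8, 213.3]
tcp_rot: [-1.571, 0.0, 1.492]
wrist_force: [0.3, 0.2, -0.0]
grip_width: 51.5
```

```bash
python3 -m inch '[{"travel":[8,-0.6,0],"yaw":0,"fingers":0.6},{"travel":[16,-1.2,0],"yaw":0,"fingers":0.6},{"travel":[21,-1.6,0],"yaw":0,"fingers":0.6},{"travel":[25,-1.9,0],"yaw":0,"fingers":0.6},{"travel":[28,-2.1,0],"yaw":0,"fingers":0.6},{"travel":[30,-2.3,0],"yaw":0,"fingers":0.6},{"travel":[31,-2.4,0],"yaw":0,"fingers":0.6},{"travel":[31,-2.4,0],"yaw":0,"fingers":0.6}]'
python3 -m inch '[{"travel":[-5,0.4,0],"yaw":0,"fingers":0.6},{"travel":[-12,0.9,0],"yaw":0,"fingers":0.6},{"travel":[-20,1.5,10],"yaw":0,"fingers":0.6},{"travel":[-30,2,40],"yaw":0,"fingers":0.6},{"travel":[-40,12,75],"yaw":0,"fingers":0.6},{"travel":[-45,45,95],"yaw":0,"fingers":0.6},{"travel":[-50,85,100],"yaw":0,"fingers":0.6},{"travel":[-55,125,100],"yaw":0,"fingers":0.6}]'
python3 -m inch '[{"travel":[-5,40,0],"yaw":0,"fingers":0.6},{"travel":[-10,80,0],"yaw":0,"fingers":0.6},{"travel":[-10,120,0],"yaw":0,"fingers":0.6},{"travel":[-10,120,0],"yaw":0,"fingers":0.6}]'
python3 - <<'E'
from h import *
im=cv2.cvtColor(ctrl.capture('side'),cv2.COLOR_RGB2BGR)
cv2.imwrite('pics/side6.png',im)
cv2.imwrite('pics/s6.png',cv2.resize(im[170:260,310:430],None,fx=6,fy=6,interpolation=cv2.INTER_CUBIC))
im=cv2.cvtColor(ctrl.capture('top'),cv2.COLOR_RGB2BGR)
cv2.imwrite('pics/top6.png',im)
cv2.imwrite('pics/t6.png',cv2.resize(im[105:205,225:375],None,fx=5,fy=5,interpolation=cv2.INTER_CUBIC))
E
python3 meas.py pics/top6.png
```

```text
time: 7.72
eef_pos: [501.5, -16.6, 212.6]
tcp_rot: [-1.57, -0.0, 1.493]
wrist_force: [-2.2, 0.4, 2.7]
grip_width: 51.2
time: 8.38
eef_pos: [445.7, 109.3, 314.8]
tcp_rot: [-1.575, -0.001, 1.491]
wrist_force: [0.8, -0.3, 0.3]
grip_width: 51.3
time: 8.72
eef_pos: [435.2, 233.1, 312.9]
tcp_rot: [-1.572, -0.002, 1.497]
wrist_force: [-0.1, -0.3, -0.3]
grip_width: 51.3
cam [304.82 -14.52 967.82]
line (np.float64(0.07786308741575741), np.float64(569.611961306608), np.float64(0.20146766439734726), 38) yaw -4.452243309370382
edge (np.float64(0.07605611446578726), np.float64(570.324545156672), np.float64(0.5475552713352139), 52) yaw -4.349320999206375
33 line beyond edge by -0.6510733804679756
-17 line beyond edge by -0.7411618438603927
-67 line beyond edge by -0.8312503072529231
line span y [ 11.51 -72.9 ]
```

View pics/s6.png

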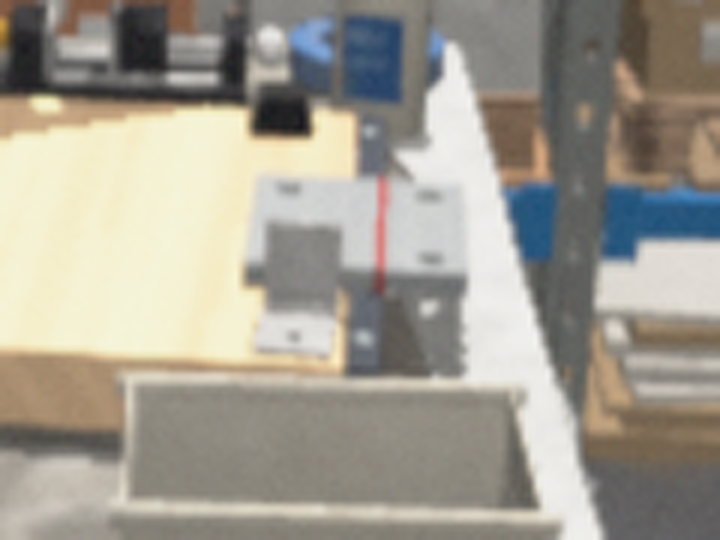

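View pics/t6.png

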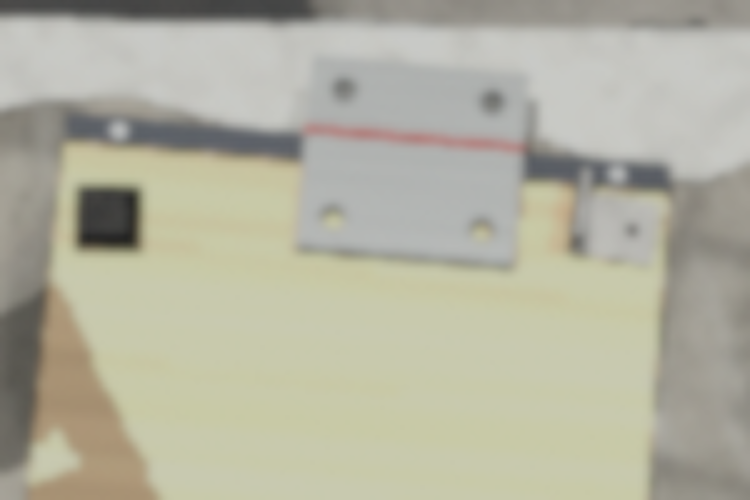

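```bash
python3 -m inch '[{"travel":[0,-40,10],"yaw":0,"fingers":0.6},{"travel":[0,-80,20],"yaw":0,"fingers":0.6},{"travel":[0,-120,30],"yaw":0,"fingers":0.6},{"travel":[10,-160,30],"yaw":0,"fingers":0.6},{"travel":[30,-195,30],"yaw":0,"fingers":0.6},{"travel":[55,-225,30],"yaw":0,"fingers":0.6},{"travel":[85,-250,30],"yaw":0,"fingers":0.6},{"travel":[120,-255,30],"yaw":0,"fingers":0.6}]'
python3 -m inch '[{"travel":[35,-2,0],"yaw":0,"fingers":0.6},{"travel":[65,-4,0],"yaw":0,"fingers":0.6},{"travel":[80,-5,0],"yaw":0,"fingers":0.6},{"travel":[80,-5,0],"yaw":0,"fingers":0.6},{"travel":[80,-5,0],"yaw":0,"fingers":0.6},{"travel":[80,-5,0],"yaw":0,"fingers":0.6}]'
python3 - <<'E'
from h import *
import pickle
o=ctrl.get_obs();im=ctrl.capture('wrist')
pickle.dump(o,open('o7.pkl','wb'));print(o['eef_pos'],o['tcp_rot'],o['dq'])
cv2.imwrite('pics/w7.png',cv2.cvtColor(im,cv2.COLOR_RGB2BGR))
E
```

```text
time: 9.48
eef_pos: [556.4, -31.9, 342.9]
tcp_rot: [-1.571, 0.001, 1.488]
wrist_force: [-0.0, 0.6, 0.1]
grip_width: 51.0
time: 9.98
eef_pos: [635.6, -32.5, 342.6]
tcp_rot: [-1.57, 0.0, 1.492]
wrist_force: [0.3, 0.1, 0.2]
grip_width: 51.3
[635.62310564 -32.54713997 342.56070596] [-1.57017870e+00  5.77618851e-05  1.49195769e+00] [ 7.93217398e-03 -1.22626282e-02  2.03085867e-03  1.30333209e-06
  3.27998233e-03  3.14360662e-03]
```

View pics/w7.png

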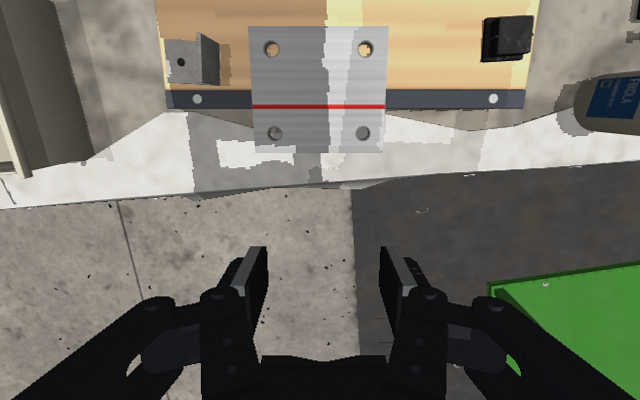

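```bash
cat > mw.py <<'E'
from h import *
import sys,pickle
np.set_printoptions(precision=2,suppress=True)
o=pickle.load(open(sys.argv[2],'rb'));C=cam('wrist',o);print('cam',-C[1].T@C[2])
im=cv2.imread(sys.argv[1]).astype(float);g=im.mean(2);red=im[...,2]-im[...,:2].mean(2)
L=[]
for x in range(255,382,3):
    w=np.where(red[80:130,x]>40,red[80:130,x],0)
    if w.sum()>60:L.append((x,80+(w*np.arange(50)).sum()/w.sum()))
def edges(cols):
    T,B=[],[]
    for x in cols:
        col=g[80:125,x]; d=np.diff(col)
        k=np.argmax(d[10:])+10; B.append((x,80+k+.5))
        k=np.argmin(d[:18]);T.append((x,80+k+.5))
    return T,B
T,B=edges(list(range(172,190,2))+list(range(206,246,2))+list(range(392,484,2))+list(range(502,522,2)))
print('line rows',L[0],L[-1],'B',B[:3],B[-3:],'T',T[0],T[-1])
def fit(P,z):
    W=back(C,P,z)[:,:2]
    for _ in range(6):
        a,b=np.polyfit(W[:,1],W[:,0],1);r=W[:,0]-a*W[:,1]-b;W=W[abs(r)<max(2*r.std(),.3)]
    return np.array([a,b,r.std(),len(W)])
l=fit(L,50);e=fit(B,40);t=fit(T,40)
for n,q in(('line',l),('outer',e),('inner',t)):print(n,q,'yaw',np.degrees(np.arctan(-q[0])))
for y in(33,-17,-67): print(y,'line beyond edge',((l[0]-e[0])*y+l[1]-e[1])*.997,'strip width',((e[0]-t[0])*y+e[1]-t[1])*.997)
E
python3 mw.py pics/w7.png o7.pkl
python3 - <<'E'
import cv2
im=cv2.imread('pics/w7.png');print(im[92:122,300].tolist()[5:20]);print(im[84:116,220].mean(1).round().tolist());print(im[84:116,440].mean(1).round().tolist())
cv2.imwrite('pics/w7z.png',cv2.resize(im[70:140,155:315],None,fx=5,fy=5,interpolation=cv2.INTER_NEAREST))
E
```

```text
cam [564.4  -27.04 311.82]
line rows (255, np.float64(106.48662420382166)) (381, np.float64(106.2869846402587)) B [(172, np.float64(108.5)), (174, np.float64(108.5)), (176, np.float64(108.5))] [(516, np.float64(108.5)), (518, np.float64(108.5)), (520, np.float64(108.5))] T (172, np.float64(89.5)) (520, np.float64(88.5))
line [  0.07 568.3    0.04  43.  ] yaw -4.277498807318542
outer [  0.08 570.49   0.51  64.  ] yaw -4.574395936071148
inner [  0.07 555.41   0.1   85.  ] yaw -4.198966349978351
33 line beyond edge -2.3472117059125233 strip width 15.251311206998286
-17 line beyond edge -2.0873492129630393 strip width 14.922746569014409
-67 line beyond edge -1.8274867200135554 strip width 14.594181931030532
[[126, 127, 126], [126, 127, 125], [124, 124, 124], [124, 124, 124], [125, 126, 125], [125, 126, 125], [129, 130, 125], [88, 90, 127], [36, 40, 132], [23, 26, 132], [22, 25, 134], [40, 42, 132], [116, 118, 124], [126, 127, 124], [124, 126, 125]]
[95.0, 99.0, 134.0, 136.0, 121.0, 101.0, 59.0, 54.0, 55.0, 54.0, 54.0, 55.0, 55.0, 56.0, 56.0, 56.0, 54.0, 55.0, 55.0, 58.0, 58.0, 58.0, 57.0, 55.0, 50.0, 99.0, 106.0, 106.0, 105.0, 105.0, 106.0, 106.0]
[184.0, 181.0, 180.0, 169.0, 151.0, 85.0, 68.0, 79.0, 80.0, 80.0, 81.0, 80.0, 81.0, 78.0, 78.0, 80.0, 80.0, 81.0, 79.0, 80.0, 80.0, 79.0, 81.0, 78.0, 48.0, 59.0, 61.0, 107.0, 129.0, 135.0, 139.0, 146.0]
```

View pics/w7z.png

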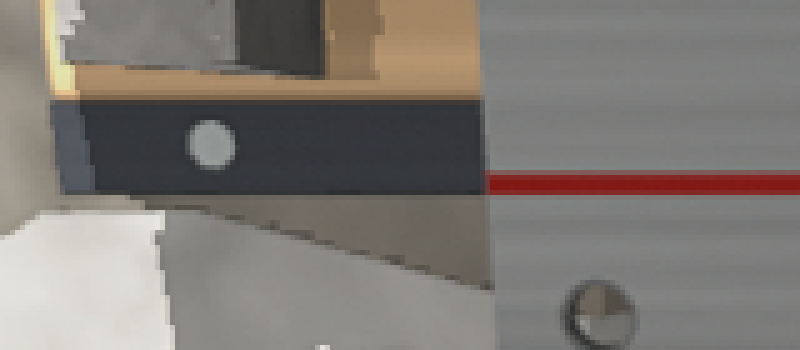

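Run:
```python
from h import *
import pickle
C=cam('wrist',pickle.load(open('o7.pkl','rb')))
im=cv2.imread('pics/w7.png').astype(float)
g=im.mean(2)
for x in(300,360): print(x,g[20:34,x].round(),g[145:160,x].round())
for x in(215,225,235,240,400,420,440,460,480,510): print(x,g[86:92,x].round(),g[104:113,x].round(), im[107:110,x].tolist())
for p in [(300,26.5),(300,106.4),(300,153)]: print(back(C,[p],50))
```

```text
300 [150. 150. 149. 149. 149. 151. 127. 121. 123. 123. 124. 124. 125. 127.] [125. 122. 120. 121. 119. 119. 119. 119. 134. 138. 138. 139. 137. 136.
 136.]
360 [203. 204. 205. 206. 208. 210. 203. 181. 178. 181. 182. 182. 183. 185.] [180. 176. 174. 172. 174. 173. 171. 170. 199. 205. 204. 204. 204. 204.
 204.]
215 [136. 137. 121. 100.  60.  54.] [ 57.  58.  56.  54.  53. 102. 109. 108. 109.] [[58.0, 54.0, 51.0], [54.0, 52.0, 52.0], [95.0, 104.0, 108.0]]
225 [136. 136. 121.  99.  59.  55.] [ 58.  57.  57.  54.  46. 101. 108. 107. 105.] [[58.0, 53.0, 52.0], [48.0, 46.0, 45.0], [95.0, 102.0, 107.0]]
235 [139. 135. 121.  98.  60.  54.] [ 57.  58.  57.  56.  50.  97. 104. 103. 103.] [[60.0, 54.0, 53.0], [52.0, 49.0, 50.0], [91.0, 98.0, 103.0]]
240 [139. 135. 121.  98.  60.  55.] [ 58.  58.  57.  55.  51.  96. 102. 101. 100.] [[60.0, 53.0, 53.0], [52.0, 50.0, 51.0], [89.0, 97.0, 101.0]]
400 [177. 167. 150.  77.  71.  79.] [ 80.  79.  80.  78.  56.  60. 131. 141. 140.] [[84.0, 76.0, 73.0], [57.0, 56.0, 56.0], [55.0, 61.0, 64.0]]
420 [179. 169. 150.  84.  75.  79.] [ 80.  80.  80.  79.  50.  60.  61. 127. 136.] [[85.0, 78.0, 75.0], [51.0, 50.0, 50.0], [56.0, 60.0, 65.0]]
440 [180. 169. 151.  85.  68.  79.] [ 80.  79.  81.  78.  48.  59.  61. 107. 129.] [[84.0, 76.0, 73.0], [49.0, 48.0, 47.0], [55.0, 60.0, 63.0]]
460 [180. 169. 152.  77.  65.  78.] [ 80.  79.  81.  76.  49. 122. 133. 132. 133.] [[81.0, 75.0, 72.0], [50.0, 48.0, 49.0], [112.0, 123.0, 130.0]]
480 [181. 170. 154.  84.  66.  79.] [ 80.  80.  80.  74.  52.  72. 137. 144. 142.] [[79.0, 73.0, 70.0], [52.0, 51.0, 52.0], [66.0, 72.0, 78.0]]
510 [188. 189. 175.  92.  74.  89.] [ 91.  90.  91.  81.  74. 130. 140. 140. 138.] [[86.0, 80.0, 76.0], [72.0, 74.0, 75.0], [123.0, 132.0, 136.0]]
[[510.74710783 -38.85511891  50.        ]]
[[564.98001743 -44.09600492  50.        ]]
[[599.94274181 -47.47468502  50.        ]]
```

```bash
python3 -m inch '[{"travel":[-5,0,-25],"yaw":0,"fingers":0.6},{"travel":[-10,5,-55],"yaw":0,"fingers":0.6},{"travel":[-12,10,-80],"yaw":0,"fingers":0.6},{"travel":[-12,10,-92],"yaw":0,"fingers":0.6},{"travel":[-12,10,-92],"yaw":0,"fingers":0.6},{"travel":[-12,10,-92],"yaw":0,"fingers":0.6},{"travel":[-12,10,-92],"yaw":0,"fingers":0.6}]'
python3 - <<'E'
from h import *
import pickle
o=ctrl.get_obs();im=ctrl.capture('wrist')
pickle.dump(o,open('o8.pkl','wb'));print(o['eef_pos'],o['tcp_rot'],-cam('wrist',o)[1].T@cam('wrist',o)[2])
im=cv2.cvtColor(im,cv2.COLOR_RGB2BGR)
cv2.imwrite('pics/w8.png',im)
C=cam('wrist',o);print(proj(C,[[567,-17,40],[553,-17,40]]))
cv2.imwrite('pics/w8z.png',cv2.resize(im[70:170,160:320],None,fx=5,fy=5,interpolation=cv2.INTER_NEAREST))
E
```

```text
time: 10.62
eef_pos: [624.9, -22.0, 252.7]
tcp_rot: [-1.574, 0.0, 1.493]
wrist_force: [-0.8, -0.5, 0.1]
grip_width: 51.3
[624.88514643 -21.99994656 252.68877446] [-1.57359800e+00  7.88527562e-05  1.49266978e+00] [553.7617934  -16.55283365 221.70619621]
[[323.57735931 128.43578018]
 [321.53743567 101.09431129]]
```

View pics/w8.png

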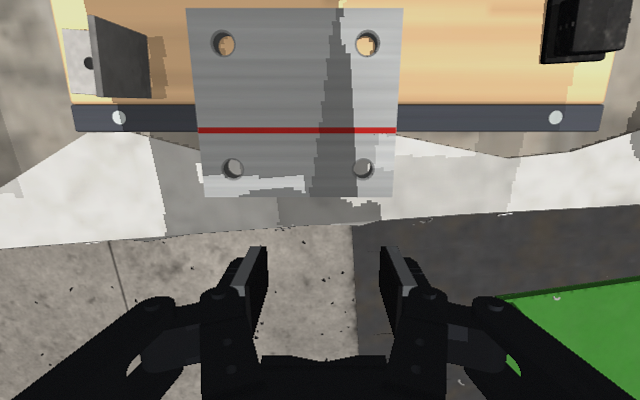

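View pics/w8z.png

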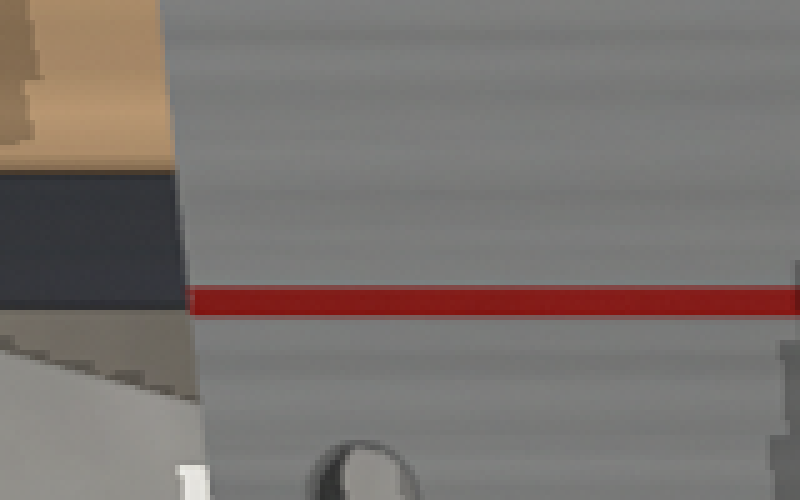

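```bash
cat > m8.py <<'E'
from h import *
import pickle,sys
np.set_printoptions(precision=2,suppress=True)
o=pickle.load(open(sys.argv[1],'rb'));C=cam('wrist',o)
im=cv2.imread(sys.argv[2]).astype(float);g=im.mean(2);red=im[...,2]-im[...,:2].mean(2)
for x in(150,180,410,450,500,540,590):print(x,g[101:108,x].round(),g[126:137,x].round())
L=[]
for x in range(205,392,3):
    w=np.where(red[115:148,x]>25,red[115:148,x],0);L.append((x,115+(w*np.arange(33)).sum()/w.sum()))
T,B=[],[]
for x in list(range(90,108,2))+list(range(134,192,2))+list(range(406,544,2))+list(range(568,598,2)):
    s=g[95:145,x];mid=np.median(s[14:32])
    r=s>mid+12
    k=14
    while k>0 and not r[k]:k-=1
    T.append((x,95+k+.5))
    dk=(s<mid-10)|(s>mid+10);k=25
    while not dk[k]:k+=1
    B.append((x,95+k-.5))
def fit(P,z):
    W=back(C,P,z)[:,:2]
    for _ in range(6):
        a,b=np.polyfit(W[:,1],W[:,0],1);r=W[:,0]-a*W[:,1]-b;W=W[abs(r)<max(2*r.std(),.3)]
    return np.array([a,b,r.std(),len(W)])
l,t,e=fit(L,50),fit(T,40),fit(B,40)
for n,q in(('line',l),('inner',t),('outer',e)):print(n,q,np.degrees(np.arctan(-q[0])))
for y in(33,-17,-67):print(y,'line-edge',((l[0]-e[0])*y+l[1]-e[1])*.997,'strip',((e[0]-t[0])*y+e[1]-t[1])*.997)
E
python3 m8.py o8.pkl pics/w8.png
```

```text
150 [129. 120. 108.  59.  48.  53.  56.] [ 56.  56.  57.  56.  49.  46.  97. 103. 102.  81. 126.]
180 [130. 120. 109.  60.  47.  55.  55.] [ 57.  56.  57.  55.  49.  48. 101. 108. 106. 106. 106.]
410 [164. 149. 129.  64.  64.  79.  80.] [ 80.  80.  80.  81.  70.  85. 138. 146. 146. 147. 147.]
450 [165. 150. 130.  64.  64.  79.  81.] [ 80.  79.  81.  81.  70.  77. 130. 138. 139. 141. 143.]
500 [166. 152. 130.  64.  65.  79.  80.] [ 79.  79.  79.  82.  70.  76. 130. 139. 139. 140. 142.]
540 [167. 151. 128.  64.  65.  79.  80.] [ 79.  79.  79.  80.  68.  85. 153. 159. 157. 155. 155.]
590 [188. 172. 144.  66.  71.  90.  89.] [ 90.  90.  90.  93.  79.  73. 122. 128. 127. 127. 126.]
line [  0.08 568.31   0.01  63.  ] -4.38406497192114
inner [  0.08 555.51   0.   122.  ] -4.3725131376098965
outer [  0.07 569.48   0.42 122.  ] -4.212784701679194
33 line-edge -1.069912289891182 strip 13.842834768074491
-17 line-edge -1.2197761149174517 strip 13.982589040250497
-67 line-edge -1.3696399399437214 strip 14.122343312426501
```

```bash
python3 -m inch '[{"travel":[0,0,25],"yaw":0,"fingers":0.6},{"travel":[-30,2,35],"yaw":0,"fingers":0.6},{"travel":[-65,4,35],"yaw":0,"fingers":0.6},{"travel":[-100,6,35],"yaw":0,"fingers":0.6},{"travel":[-130,7,35],"yaw":0,"fingers":0.6},{"travel":[-149,7,35],"yaw":0,"fingers":0.6},{"travel":[-154,7.4,10],"yaw":0,"fingers":0.6},{"travel":[-154,7.4,0],"yaw":0,"fingers":0.6}]'
python3 -m inch '[{"travel":[0,0,-20],"yaw":0,"fingers":0.6},{"travel":[0,0,-34],"yaw":0,"fingers":0.6},{"travel":[0,0,-38],"yaw":0,"fingers":0.6},{"travel":[0,0,-38],"yaw":0,"fingers":0.6},{"travel":[0,0,-38],"yaw":0,"fingers":0.6}]'
```

```text
time: 11.33
eef_pos: [469.5, -14.3, 250.7]
tcp_rot: [-1.572, 0.0, 1.493]
wrist_force: [-0.2, 0.6, -0.6]
grip_width: 51.4
time: 11.75
eef_pos: [471.1, -14.3, 213.4]
tcp_rot: [-1.571, 0.0, 1.493]
wrist_force: [0.1, -0.6, -0.7]
grip_width: 51.4
```

```bash
python3 -m inch '[{"travel":[8,-0.6,0],"yaw":0,"fingers":0.6},{"travel":[16,-1.2,0],"yaw":0,"fingers":0.6},{"travel":[22,-1.6,0],"yaw":0,"fingers":0.6},{"travel":[27,-2,0],"yaw":0,"fingers":0.6},{"travel":[30,-2.3,0],"yaw":0,"fingers":0.6},{"travel":[31.5,-2.4,0],"yaw":0,"fingers":0.6},{"travel":[32.2,-2.5,0],"yaw":0,"fingers":0.6},{"travel":[32.2,-2.5,0],"yaw":0,"fingers":0.6}]'
python3 -m inch '[{"travel":[-5,0.4,0],"yaw":0,"fingers":0.6},{"travel":[-12,0.9,0],"yaw":0,"fingers":0.6},{"travel":[-25,2,10],"yaw":0,"fingers":0.6},{"travel":[-30,2.4,35],"yaw":0,"fingers":0.6},{"travel":[-30,2.4,65],"yaw":0,"fingers":0.6},{"travel":[0,0,75],"yaw":0,"fingers":0.6},{"travel":[35,-2,75],"yaw":0,"fingers":0.6},{"travel":[70,-3,75],"yaw":0,"fingers":0.6}]'
python3 -m inch '[{"travel":[35,-1,0],"yaw":0,"fingers":0.6},{"travel":[52,-2,0],"yaw":0,"fingers":0.6},{"travel":[52,-2,-25],"yaw":0,"fingers":0.6},{"travel":[52,-2,-37],"yaw":0,"fingers":0.6},{"travel":[52,-2,-37],"yaw":0,"fingers":0.6},{"travel":[52,-2,-37],"yaw":0,"fingers":0.6},{"travel":[52,-2,-37],"yaw":0,"fingers":0.6}]'
python3 - <<'E'
from h import *
import pickle
o=ctrl.get_obs();im=ctrl.capture('wrist')
pickle.dump(o,open('o9.pkl','wb'));print(o['eef_pos'],o['tcp_rot'])
im=cv2.cvtColor(im,cv2.COLOR_RGB2BGR)
cv2.imwrite('pics/w9.png',im)
E
python3 m8.py o9.pkl pics/w9.png
```

```text
time: 12.42
eef_pos: [502.5, -16.7, 212.5]
tcp_rot: [-1.57, -0.0, 1.493]
wrist_force: [-4.0, 1.3, -0.1]
grip_width: 51.0
time: 13.08
eef_pos: [573.4, -19.9, 289.2]
tcp_rot: [-1.574, 0.0, 1.493]
wrist_force: [-0.6, 0.7, 0.4]
grip_width: 51.2
time: 13.67
eef_pos: [624.5, -21.7, 251.8]
tcp_rot: [-1.572, 0.0, 1.493]
wrist_force: [0.1, 0.4, 0.7]
grip_width: 51.0
[624.48602602 -21.72065975 251.83863279] [-1.57191157e+00  3.66759094e-05  1.49297471e+00]
150 [138. 136. 125. 115.  93.  49.  46.] [ 56.  57.  56.  57.  55.  55.  44. 122. 167. 173. 152.]
180 [138. 136. 126. 115.  92.  50.  48.] [ 56.  56.  57.  56.  56.  56.  49.  78. 103. 107. 106.]
410 [177. 171. 157. 145. 105.  64.  70.] [ 79.  79.  80.  80.  80.  80.  68. 105. 142. 147. 148.]
450 [178. 172. 159. 146. 105.  64.  71.] [ 79.  80.  80.  80.  81.  81.  69. 100. 134. 139. 139.]
500 [180. 173. 160. 152.  89.  57.  70.] [ 79.  80.  80.  79.  79.  81.  67. 100. 134. 138. 139.]
540 [181. 175. 161. 150. 106.  64.  70.] [ 79.  80.  80.  80.  80.  78.  65. 115. 155. 159. 156.]
590 [199. 195. 183. 171. 100.  63.  79.] [ 90.  89.  90.  90.  90.  91.  78.  94. 124. 127. 126.]
line [  0.08 569.32   0.01  63.  ] -4.416127020230296
inner [  0.08 555.72   0.   116.  ] -4.355537369406769
outer [  0.08 569.18   0.16 122.  ] -4.28954278356409
33 line-edge 0.21873800573373683 strip 13.373614733401732
-17 line-edge 0.10796566250311934 strip 13.431361152257823
-67 line-edge -0.002806680727498133 strip 13.489107571113914
```

View pics/w9.png

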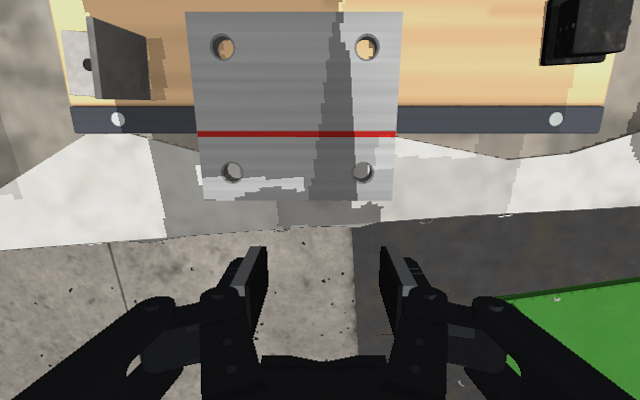

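```bash
python3 -m inch '[{"travel":[0,0,35],"yaw":0,"fingers":0.6},{"travel":[-20,5,70],"yaw":0,"fingers":0.6},{"travel":[-55,10,90],"yaw":0,"fingers":0.6},{"travel":[-90,20,90],"yaw":0,"fingers":0.6},{"travel":[-120,45,90],"yaw":0,"fingers":0.6},{"travel":[-145,75,90],"yaw":0,"fingers":0.6},{"travel":[-165,110,90],"yaw":0,"fingers":0.6},{"travel":[-180,145,90],"yaw":0,"fingers":0.6}]'
python3 -m inch '[{"travel":[-5,40,0],"yaw":0,"fingers":0.6},{"travel":[-10,80,0],"yaw":0,"fingers":0.6},{"travel":[-10,110,0],"yaw":0,"fingers":0.6},{"travel":[-10,110,0],"yaw":0,"fingers":0.6}]'
python3 - <<'E'
from h import *
im=cv2.cvtColor(ctrl.capture('top'),cv2.COLOR_RGB2BGR)
cv2.imwrite('pics/top10.png',im)
im=cv2.cvtColor(ctrl.capture('side'),cv2.COLOR_RGB2BGR)
cv2.imwrite('pics/side10.png',im)
E
python3 meas.py pics/top10.png
```

```text
time: 14.38
eef_pos: [442.6, 124.0, 342.1]
tcp_rot: [-1.573, -0.001, 1.492]
wrist_force: [1.3, 0.0, 0.2]
grip_width: 51.1
time: 14.72
eef_pos: [433.7, 237.1, 342.0]
tcp_rot: [-1.573, -0.002, 1.497]
wrist_force: [0.2, -0.6, -0.7]
grip_width: 51.0
cam [304.82 -14.52 967.82]
line (np.float64(0.0787179260940402), np.float64(570.5743603108765), np.float64(0.18316281689908084), 38) yaw -4.500923573926924
edge (np.float64(0.07590356722016033), np.float64(570.3204292828725), np.float64(0.5532069369677696), 50) yaw -4.340630853528763
33 line beyond edge by 0.3458101346685145
-17 line beyond edge by 0.20549581053302865
-67 line beyond edge by 0.06518148639754281
line span y [ 11.51 -72.9 ]
```

View pics/top10.png

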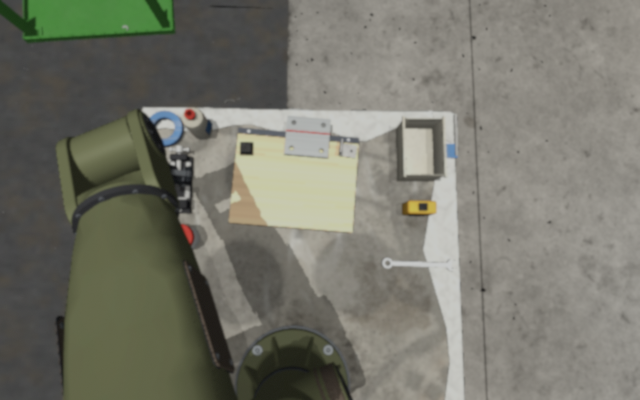

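View pics/side10.png

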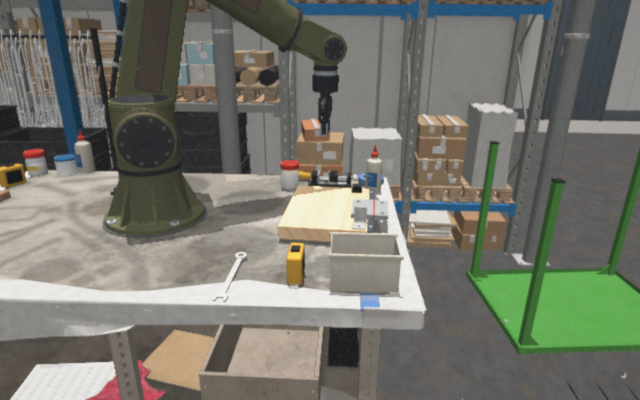

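The final top view (+0.2 mm) and wrist view (about −0.5 mm) bracket zero. The line is parallel to the trim within about 0.15°, and everything else stands where it was. I'm handing it in.

```bash
python3 -c "
from bench import ctrl
print(ctrl.finish_job())"
```

```text
the job is handed in; nothing more can be done
None
```

I pushed the plate along the block with the half-open fingertips in three pushes, checking after the second and third. It now lies flat with its red line along the outer edge of the trim. I handed the job in at about 15 s, with the arm clear of everything.

**Position:** the last checks disagree slightly on where the line sits:
- The top camera puts it 0.2 mm beyond the edge.
- The last wrist close-up puts it between 0.7 mm short and 0.1 mm beyond, depending on how the dark outer pixel row of the trim is read. My best reading of that view is about 0.5 mm short.

**Angle:** both cameras show the line parallel to the trim to within about 0.2°.

**Other things:** the other items show no visible movement in the final side and top views. The arm partly hid the washer jar from above, but the side view shows it in place. The highest wrist force I saw reported at the end of a move was about 12 N, when I touched the fingertips down on the block to find its height.

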